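# Set the length stop and butt the bar against it

### The job

Slide the blue-gripped stop along its rail until the line on its arm is level with the red marker, leaving the marker where it is. Then bring the brass bar lying on the fixture flat against the long fence and slide it along the fence until its end butts against the stop's arm, with the stop still on the marker. Let go of everything.

Things in the scene. Friction and masses are not known exactly. Their poses are not given: they have to be found in the camera images.
- stop_fence: Fixed length-stop fixture, 150 mm deep (x) by 360 mm long (y). Origin at worktop height (z = 0); in its frame the flat aluminium bed spans x -90 to +20 mm, y -180 to +180 mm, top at z = 14 mm. Along its back runs a grey rail (x +20 to +60 mm, top at z = 23 mm); the rail's front face at x = +20 mm, standing 9 mm above the bed, is the long fence. The stop and the marker travel along the fixture's y axis. The fixture's place and heading (yaw up to about 0.15 rad) vary.
- stop_grip (a point): Centre of the stop's blue upright grip: 30 mm (x) by 20 mm (y) by 34 mm tall, from z = 34.5 to 68.5 mm; point at z = 52 mm, fixture x = +40 mm. It stands on a dark carriage 40 x 36 mm, z 23.5 to 35.5 mm, that slides on the rail along fixture y with about 6 N of friction (plus 8 N per m/s) and stays where it is left. It can travel 160 mm from fixture y = +165 to +5 mm; it starts between +165 and +130 mm, beyond the marker, and must go towards -y. Axes as the fixture's.
- stop_index (a point): Front end of the stop's steel arm, at the black line on the arm's centre; fixture x = -67 mm, z = 25.5 mm, same fixture y as stop_grip. The arm, part of the stop, reaches over the bed from the carriage to here: 16 mm wide along y (so the face that the bar butts against is 8 mm towards -y from this point), z 16.5 to 34.5 mm. Axes as the fixture's.
- marker_line (a point): White line on the small red marker clip on the front edge of the bed: clip 12 mm wide (y), fixture x -94.5 to about -71 mm, top at z = 16.5 mm; point on the line at fixture x = -79 mm. It sits somewhere between fixture y = +20 and +100 mm and is stiff (15 N). The stop is on the marker when stop_index and marker_line have the same fixture y. Axes as the fixture's.
- bar_center (a point): Centre of the loose brass bar, 120 mm long along its y, 32 mm wide along its x, 26 mm high (z), about 0.25 to 0.5 kg. It starts flat on the bed with its centre (z = 27 mm) near fixture x = -31 mm, y = -100 mm and up to 0.15 rad askew. Against the fence its centre is at fixture x = +4 mm; butted against the stop its centre is 68 mm towards -y from stop_index.
Not all that is in view belongs to the job. There is more than one size of the part that bears bar_center; the job needs the larger.

How it is judged:
By the outcome, as a careful person would: the job done as asked, in the order asked, and still so for the second after the job is handed in, with the robot touching nothing.
It also fails if it takes over 67 s, if anything falls off the work surface, if the arm or the gripper's body presses on something with over 40 N, if the wrist force passes 120 N, or if a joint passes its speed limit or range.

### The arm

A 6-joint arm with a two-finger parallel gripper is mounted at the origin on the work surface; the furniture and walls round the work are solid. World frame = base frame: x ahead of the robot, y to its left, z up, the work surface at z = 0. Lengths are in m, angles in rad, forces in N, time in s.
With the tool pointing down it reaches from about 0.325 to 0.875 m from the base axis. Payload 4.4 kg.
Tool frame: the origin (TCP) lies at the centre of the arm's flange, where the gripper is bolted on; the fingertips stand 173 mm ahead of it and the grasp point (between the pads) lies 155 mm ahead of it (finger_overhang is the distance from the TCP to the fingertips, in m); z points along the fingers, y is the line along which they close (so a half turn about z gives the same grasp; the last joint's range is limited). The gripper opens to 85 mm and grips with 20 to 120 N. Pads are 22 mm wide; open, the fingers measure 114 mm over their backs; the gripper's body (76 mm by 85 mm) begins 54 mm behind the grasp point. The pads swing forward as they close: fully open they stand 13 mm farther back than shut.
Start: joints at [0.956, 0.207, 1.542, -0, 1.393, -0.15], TCP at [0.258, 0.514, 0.405] pointing down, gripper open.
Joint ranges: [-2.73, 2.73], [-0.86, 2.22], [0.23, 2.46], [-1.11, 4.25], [0.08, 2.63], [-2.82, 2.82]. Speed limits (rad/s): [2.79, 2.79, 3.14, 3.14, 3.14, 3.14].

### API

Orientations are given as [roll, pitch, yaw] about the fixed x, y, z axes, in that order (R = Rz(yaw) Ry(pitch) Rx(roll)).
In Python, from plant import observe, read_camera, job_done, finger_overhang gives the robot as it stands.
- The arm moves only by the tool apply_moves, never from a script. Its argument "increments" is a list of rows, each a list of 3 entries, a list of its own where there are three numbers: the shift along the tool's x, y, z in m, then the turn, a rotation vector about the tool's x, y, z in degrees, then the opening, from 0 (shut) to 1 (fully open). In form: [[[x, y, z], [ax, ay, az], claw], ...]. A call has 1 to 5 rows; each row is the pose to reach, as a shift and turn from the pose commanded when the call began, along the tool's axes at that moment; what a row does not reach only later rows make up. A row lasts 1/8 s, in which the tool goes at most 62.5 mm and 10.7 degrees, less where a joint would pass 70% of its speed; a pose out of reach is approached as far as the arm can. A call with a gripper value outside its range is refused whole. The fingers move at their own pace and stop on an object; "grip_force" is the grip in N (left out, the last holds). Time passes only in rows, so rows that repeat a pose let the fingers close. It gives the time, the measured TCP pose, the force and the opening at its end, in the units of the state.
- observe(): the state, without advancing time (a new reading comes with each control period).
- read_camera(name): name is "scene" or "top" or "wrist"; returns a dict with "frame" (420x560x3 uint8, red, green, blue), "camera_matrix" (3x3 intrinsics, pixels), "distortion" ([k1, k2, p1, p2, k3] as OpenCV has them; the pictures are not rectified), "rvec" (rotation vector, rad) and "tvec" (3), from world to camera coordinates, as OpenCV has them. Camera axes: x right, y down, z forward; pixel columns grow to the right and rows downward; lengths in m; the calibration is good to about 2 mm. A picture is of the moment at which its call begins. There is no depth.
- job_done(): hands the job in, once; it reports no verdict.
The state is a dict: "t": time; "joints": joint angles; "joint_vel": joint speeds; "joint_torque": joint torques, N m; "ee_pos": TCP position; "tool_rot": TCP orientation; "wrist_force": force on the tool from outside, world axes, zero at the start; "ft_torque": the same for the moment, N m; "finger_gap": opening from 0.0 (shut) to 1.0 (fully open).
Only numpy, scipy, OpenCV 4.12 (cv2) and the standard library are available. Lean on these libraries where they do the work, as an engineer would, in place of code of your own. Each camera call takes 0.05 s, during which the arm holds its last target. There are 200 camera calls.

## Working session

There is one attempt and no reset: what is moved stays moved. The work goes in short steps, Python scripts to look and compute and a tool call to move; the robot and the scene stay as the last step left them, time stands still between calls to the robot, and variables do not carry over. Pictures are saved under pics/ and viewed, on a budget of 10 in all, crops included, one or two more only if the job needs it, and the job is handed in when it is done.

Besides the shell and the picture viewer there is one more tool, called as name(argument=value, ...) on one line, values as JSON. apply_moves: Moves the arm, as the interface text tells. Its arguments: {"type":"object","properties":{"increments":{"type":"array"},"grip_force":{"type":"number"}},"required":["increments"]}

```bash
mkdir -p pics; ls
python3 - <<'E'
from plant import *
import cv2,numpy as np,pickle
s=observe();print({k:np.round(v,3) for k,v in s.items()})
print(finger_overhang)
fs={}
for n in["scene","top"]:
    c=read_camera(n);fs[n]=c
    print(n,np.round(c["camera_matrix"],1).tolist(),np.round(c["distortion"],3),np.round(-cv2.Rodrigues(np.array(c["rvec"]))[0].T@np.array(c["tvec"]).ravel(),3))
    cv2.imwrite(f"pics/{n}0.png",c["frame"][:,:,::-1])
pickle.dump(fs,open("c0.pkl","wb"))
E
```

```text
pics
{'t': np.float64(0.0), 'joints': array([ 0.956,  0.207,  1.543, -0.   ,  1.393, -0.15 ]), 'joint_vel': array([ 0.001, -0.002, -0.002,  0.   ,  0.001,  0.   ]), 'joint_torque': array([ 0.0000e+00, -3.8304e+01, -2.9159e+01, -0.0000e+00,  1.1000e-02,
       -0.0000e+00]), 'ee_pos': array([0.258, 0.514, 0.404]), 'tool_rot': array([-3.139, -0.   ,  2.677]), 'wrist_force': array([-0.067, -0.081, -0.194]), 'ft_torque': array([-0.014,  0.026, -0.015]), 'finger_gap': np.float64(1.001)}
0.1734
scene [[475.2, 0.0, 279.5], [0.0, 475.2, 209.1], [0.0, 0.0, 1.0]] [-0.021  0.     0.     0.     0.   ] [-0.053 -0.788  0.964]
top [[441.1, 0.0, 281.0], [0.0, 441.1, 209.1], [0.0, 0.0, 1.0]] [0.012 0.    0.    0.    0.   ] [ 0.231 -0.058  1.239]
```

View pics/scene0.png

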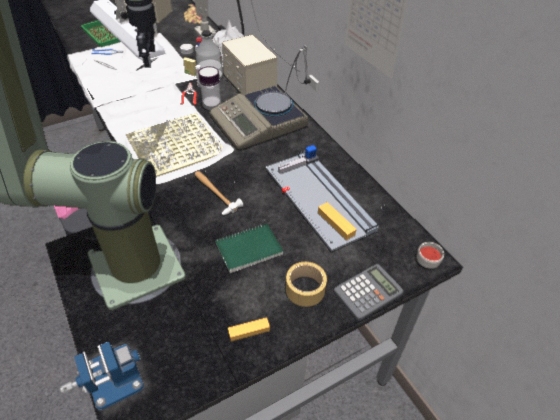

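View pics/top0.png

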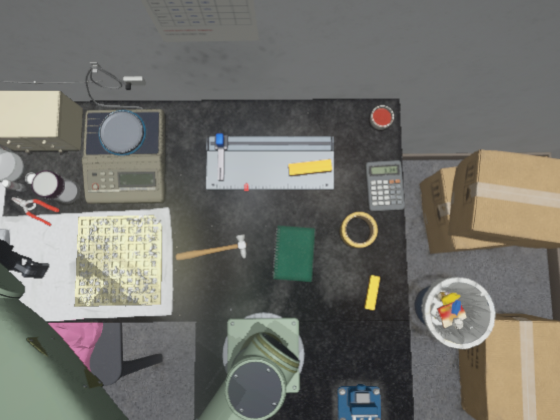

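The scene view shows the fixture at about (320,200) and its stop's blue grip at (311,152). The red marker is at (285,189), a bar on the bed at (337,220), and a smaller loose bar on the table at (249,329). The top view shows the grip at (220,140), the marker at (246,187), the bar on the bed at (310,168) and the loose bar at (372,292). The bar on the bed fits the description: it is larger and lies on the fixture. I'll confirm that in one enlarged crop.

```bash
cat > h.py <<'E'
import cv2,numpy as np,pickle
def prm(c):
    return [np.array(c[k],float) for k in("camera_matrix","distortion","rvec","tvec")]
def ray(c,uv):
    K,d,r,t=prm(c);R=cv2.Rodrigues(r)[0]
    p=cv2.undistortPoints(np.array(uv,float).reshape(-1,1,2),K,d).reshape(-1,2)
    D=np.c_[p,np.ones(len(p))]@R
    return -R.T@t.ravel(),D
def atz(c,uv,z):
    o,D=ray(c,uv);return o+D*((z-o[2])/D[:,2])[:,None]
def tri(c1,u1,c2,u2):
    o1,d1=ray(c1,[u1]);o2,d2=ray(c2,[u2]);A=np.c_[d1[0],-d2[0]]
    s=np.linalg.lstsq(A,o2-o1,rcond=None)[0];a=o1+s[0]*d1[0];b=o2+s[1]*d2[0]
    return (a+b)/2,np.linalg.norm(a-b)
def proj(c,P):
    K,d,r,t=prm(c);return cv2.projectPoints(np.array(P,float).reshape(-1,1,3),r,t,K,d)[0].reshape(-1,2)
E
python3 - <<'E'
from h import *
fs=pickle.load(open("c0.pkl","rb"))
t=fs["top"]["frame"][125:200,195:395,::-1];s=fs["scene"]["frame"][135:255,220:400,::-1]
a=cv2.resize(t,None,fx=4,fy=4,interpolation=2)[:, :800]
b=cv2.resize(s[:, 20:],None,fx=2.5,fy=2.5,interpolation=2)
l=fs["scene"]["frame"][310:345,210:290,::-1];l=cv2.resize(l,None,fx=2.5,fy=2.5)
o=np.zeros((600,800,3),np.uint8);o[:300]=a;o[300:600,:400]=b;o[300:300+l.shape[0],500:500+l.shape[1]]=l
l=fs["top"]["frame"][265:320,345:400,::-1];l=cv2.resize(l,None,fx=3.5,fy=3.5);o[400:400+l.shape[0],500:500+l.shape[1]]=l
cv2.imwrite("pics/crop1.png",o)
E
```

```text
(no output)
```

View pics/crop1.png

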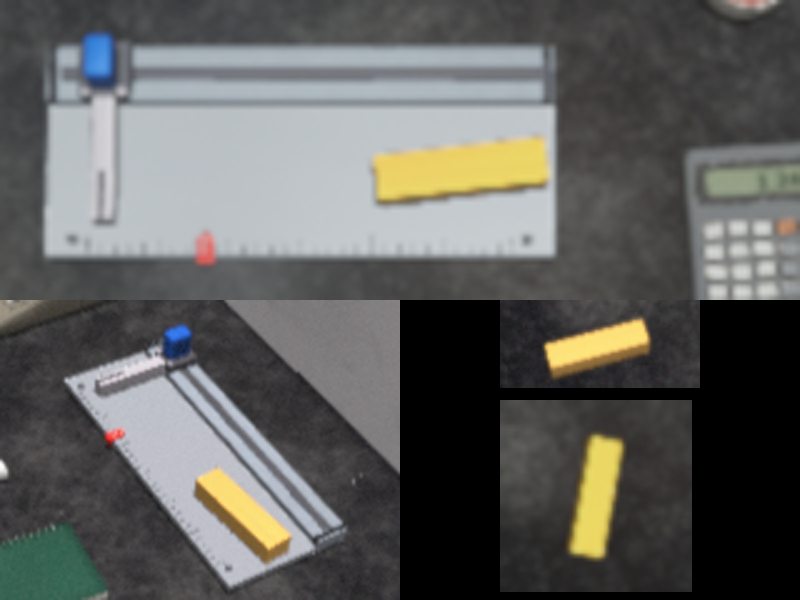

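The bar on the bed, at crop (460,170), is clearly larger than the loose one, so it's the one to use. Next I'll measure the key points.

Run:
```python
from h import *
fs=pickle.load(open("c0.pkl","rb"));T,S=fs["top"],fs["scene"]
tp=lambda u,v:(195+(u+.5)/4-.5,125+(v+.5)/4-.5)
sp=lambda u,v:(240+(u+.5)/2.5-.5,135+(v-300+.5)/2.5-.5)
def t2(n,a,b):
    P,e=tri(T,tp(*a),S,sp(*b));print(n,np.round(P,4),"gap",round(e,4))
t2("bedFL",(44,257),(66,380));t2("bedFR",(556,257),(232,588))
t2("griptop",(98,48),(177,332))
t2("armend",(104,222),(98,386));t2("marker",(205,250),(115,435))
t2("bar nearL",(374,155),(220,470)) ;t2("bar c",(462,165),(243,510))
c=atz(T,[tp(44,257),tp(556,257),tp(44,104),tp(556,104)],.014);print(c)
print("len",np.linalg.norm(c[0]-c[1]),"yaw",np.arctan2(*(-(c[0]-c[1])[:2]*[1,-1])) )
b=atz(T,[tp(374,157),tp(545,137),tp(549,184),tp(378,202)],.040);print("bar",b,np.linalg.norm(b[0]-b[1]),np.linalg.norm(b[1]-b[2]),b.mean(0))
print("armend",atz(T,[tp(104,222)],.0345),"mark",atz(T,[tp(205,245)],.0165),"grip",atz(T,[tp(98,60)],.0685))
```

```text
bedFL [0.4541 0.1587 0.0128] gap 0.004
bedFR [ 0.451  -0.2027  0.0127] gap 0.0042
griptop [0.5852 0.1156 0.0678] gap 0.0043
armend [0.4744 0.1147 0.0293] gap 0.0016
marker [0.4569 0.0449 0.0165] gap 0.0028
bar nearL [ 0.5195 -0.0745  0.0362] gap 0.0029
bar c [ 0.5106 -0.1351  0.035 ] gap 0.0003
[[ 0.45197277  0.15922888  0.014     ]
 [ 0.44884654 -0.20159729  0.014     ]
 [ 0.56270716  0.16079683  0.014     ]
 [ 0.55939684 -0.20415105  0.014     ]]
len 0.3608397132702197 yaw -0.008663859351608842
bar [[ 0.5158368  -0.07381356  0.04      ]
 [ 0.52896533 -0.19286203  0.04      ]
 [ 0.49560111 -0.19488909  0.04      ]
 [ 0.48395673 -0.07626925  0.04      ]] 0.11977018168133834 0.03342573794765017 [ 0.50608999 -0.13445848  0.04      ]
armend [[0.47261767 0.1142334  0.0345    ]] mark [[0.45912809 0.04549417 0.0165    ]] grip [[0.57852446 0.11457638 0.0685    ]]
```

The measured heights agree with the text: bed 13 mm, grip top 68 mm, marker 16.5 mm. The fixture origin is about (0.540, -0.022) with yaw about -0.009. Now I'll move above the grip.

apply_moves(increments=[[[-0.466, -0.212, 0.06], [0, 0, -26], 1], [[-0.466, -0.212, 0.06], [0, 0, -26], 1], [[-0.466, -0.212, 0.06], [0, 0, -26], 1], [[-0.466, -0.212, 0.06], [0, 0, -26], 1], [[-0.466, -0.212, 0.06], [0, 0, -26], 1]])

```text
t: 0.72
ee_pos: [0.4474, 0.2786, 0.3689]
tool_rot: [3.142, -0.0, 3.131]
wrist_force: [0.9, 0.5, -0.5]
finger_gap: 0.999
```

apply_moves(increments=[[[-0.134, -0.162, 0.049], [0, 0, 0], 1], [[-0.134, -0.162, 0.049], [0, 0, 0], 1], [[-0.134, -0.162, 0.049], [0, 0, 0], 1], [[-0.134, -0.162, 0.049], [0, 0, 0], 1], [[-0.134, -0.162, 0.049], [0, 0, 0], 1]])

```text
t: 1.35
ee_pos: [0.5795, 0.1149, 0.319]
tool_rot: [-3.141, -0.002, 3.127]
wrist_force: [0.3, -0.1, -0.4]
finger_gap: 1.002
```

```bash
cat >> h.py <<'E'
def snap(n,f):
    from plant import read_camera
    c=read_camera(n);cv2.imwrite(f"pics/{f}.png",c["frame"][:,:,::-1]);pickle.dump(c,open(f+".pkl","wb"));return c
E
python3 - <<'E'
from h import *
from plant import observe
c=snap("wrist","w1");s=observe();print(s["ee_pos"],s["tool_rot"],prm(c))
E
```

```text
[0.57885882 0.1161725  0.31951786] [ 3.14124030e+00 -2.24294444e-03  3.12863353e+00] [array([[328.21434174,   0.        , 280.92950568],
       [  0.        , 328.21434174, 208.37185357],
       [  0.        ,   0.        ,   1.        ]]), array([-0.02501182,  0.        ,  0.        ,  0.        ,  0.        ]), array([-2.08236633, -2.05108605, -0.29318951]), array([-0.12321876, -0.56601475,  0.13447613])]
```

View pics/w1.png

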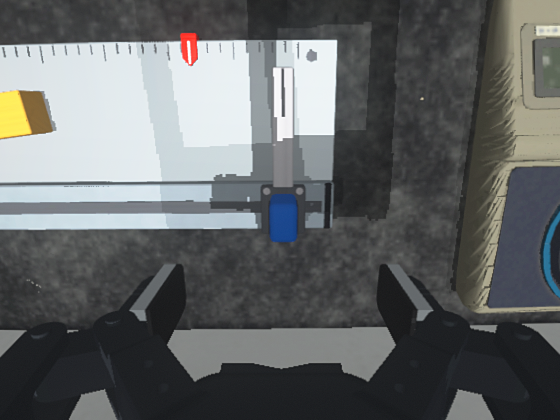

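The wrist view shows the marker's white line at (189,50), the black arm line at (283,90) with the arm end at (284,67), and the grip top around (284,205), all clear.

Run:
```python
from h import *
c=pickle.load(open("w1.pkl","rb"));f=c["frame"].astype(int)
r,g,b=f[...,0],f[...,1],f[...,2]
m=(r>180)&(g<90)&(b<90)
ys,xs=np.where(m[20:80,150:230]);print("red",xs.min()+150,xs.max()+150,ys.min()+20,ys.max()+20,xs.mean()+150)
for v in (42,48,54): print(v,f[v,178:202].sum(1))
for v in (80,90,100,110): print(v,f[v,270:298].sum(1))
bl=(b>100)&(r<60)&(g<120);ys,xs=np.where(bl[180:250,255:310]);print("blue",xs.min()+255,xs.max()+255,ys.min()+180,ys.max()+180)
# front edge
E=[]
for u in (100,130,160,215,240,300,325):
    k=g[25:60,u];E.append((u,25+np.argmax(np.diff(k))))
print(E)
P=atz(c,E,.014);p=np.polyfit(P[:,1],P[:,0],1);print("front: dx/dy",p, P[:,0]-np.polyval(p,P[:,1]))
for u in (60,100,240,260,310):
    print(u,[ (v,f[v,u].sum()) for v in range(172,192,2)])
print("right end", [f[100,u].sum() for u in range(325,345,2)])
print(atz(c,[(189.5,48)],.0165),atz(c,[(283.5,90)],.0345),atz(c,[(284,67)],.0345),atz(c,[(284,205)],.0685))
```

```text
red 180 197 33 64 188.9940119760479
42 [709 710 653 510 371 366 373 357 433 765 765 732 452 367 381 389 387 345
 404 726 730 717 714 711]
48 [711 680 537 439 374 378 379 370 369 577 765 764 559 379 384 400 400 391
 372 562 721 716 710 709]
54 [707 710 716 671 491 376 383 383 366 448 765 765 678 427 389 400 407 406
 358 421 734 721 711 710]
80 [371 362 365 421 699 756 744 740 742 750 734 515 250 317 672 739 727 726
 729 730 735 731 637 423 577 720 732 725]
90 [369 355 353 419 698 756 745 741 742 750 731 515 267 287 391 676 737 731
 731 732 735 729 639 442 572 668 667 706]
100 [369 352 352 413 700 755 744 740 741 747 764 623 284 285 392 674 737 730
 729 731 733 730 642 440 571 669 667 709]
110 [419 341 338 411 701 755 744 739 740 746 762 618 280 262 377 675 737 729
 727 728 734 728 637 437 565 667 664 707]
blue 270 296 194 241
[(100, np.int64(41)), (130, np.int64(41)), (160, np.int64(41)), (215, np.int64(40)), (240, np.int64(39)), (300, np.int64(39)), (325, np.int64(39))]
front: dx/dy [0.01059249 0.45216134] [-3.39889616e-04  6.45714199e-05  4.13282811e-04  2.14783457e-04
 -3.12585194e
[... 769 characters left out ...]
int64(337)), (178, np.int64(339)), (180, np.int64(303)), (182, np.int64(275)), (184, np.int64(337)), (186, np.int64(306)), (188, np.int64(277)), (190, np.int64(261))]
310 [(172, np.int64(445)), (174, np.int64(448)), (176, np.int64(448)), (178, np.int64(336)), (180, np.int64(293)), (182, np.int64(263)), (184, np.int64(322)), (186, np.int64(332)), (188, np.int64(324)), (190, np.int64(327))]
right end [np.int64(725), np.int64(727), np.int64(728), np.int64(728), np.int64(745), np.int64(406), np.int64(218), np.int64(227), np.int64(236), np.int64(237)]
[[0.45872419 0.04670096 0.0165    ]] [[0.49142338 0.11762129 0.0345    ]] [[0.47575339 0.11818882 0.0345    ]] [[0.56914108 0.11673566 0.0685    ]]
```

apply_moves(increments=[[[-0.003, 0.0, 0.05], [0, 0, 0], 1], [[-0.003, 0.0, 0.09], [0, 0, 0], 1], [[-0.003, 0.0, 0.107], [0, 0, 0], 1], [[-0.003, 0.0, 0.107], [0, 0, 0], 1]])

```text
t: 1.9
ee_pos: [0.581, 0.1177, 0.2127]
tool_rot: [-3.142, -0.003, 3.132]
wrist_force: [0.2, -0.0, 0.6]
finger_gap: 0.999
```

apply_moves(increments=[[[0, 0, 0], [0, 0, 0], 0.15], [[0, 0, 0], [0, 0, 0], 0.1], [[0, 0, 0], [0, 0, 0], 0.1], [[0, 0, 0], [0, 0, 0], 0.1], [[0, 0, 0], [0, 0, 0], 0.1]], grip_force=40)

```text
t: 2.52
ee_pos: [0.5823, 0.1167, 0.2145]
tool_rot: [-3.141, 0.001, 3.131]
wrist_force: [-1.4, -1.2, 6.0]
finger_gap: 0.227
```

apply_moves(increments=[[[0, -0.016, 0], [0, 0, 0], 0.1], [[0, -0.034, 0], [0, 0, 0], 0.1], [[0, -0.051, 0], [0, 0, 0], 0.1], [[0, -0.066, 0], [0, 0, 0], 0.1], [[0, -0.068, 0], [0, 0, 0], 0.1]])

```text
t: 3.15
ee_pos: [0.5816, 0.0493, 0.2145]
tool_rot: [3.139, 0.002, 3.13]
wrist_force: [-0.0, 7.0, 5.7]
finger_gap: 0.229
```

apply_moves(increments=[[[0, 0, 0], [0, 0, 0], 0.1], [[0, 0, 0], [0, 0, 0], 0.1]])

```text
t: 3.4
ee_pos: [0.5816, 0.0495, 0.2145]
tool_rot: [3.14, 0.002, 3.131]
wrist_force: [-0.6, 2.8, 4.2]
finger_gap: 0.228
```

Run:
```python
from h import *
c=snap("wrist","w2");f=c["frame"];o=cv2.resize(f[40:240,160:420,::-1],None,fx=3,fy=3,interpolation=2);cv2.imwrite("pics/w2c.png",o)
```

```text
(no output)
```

View pics/w2c.png

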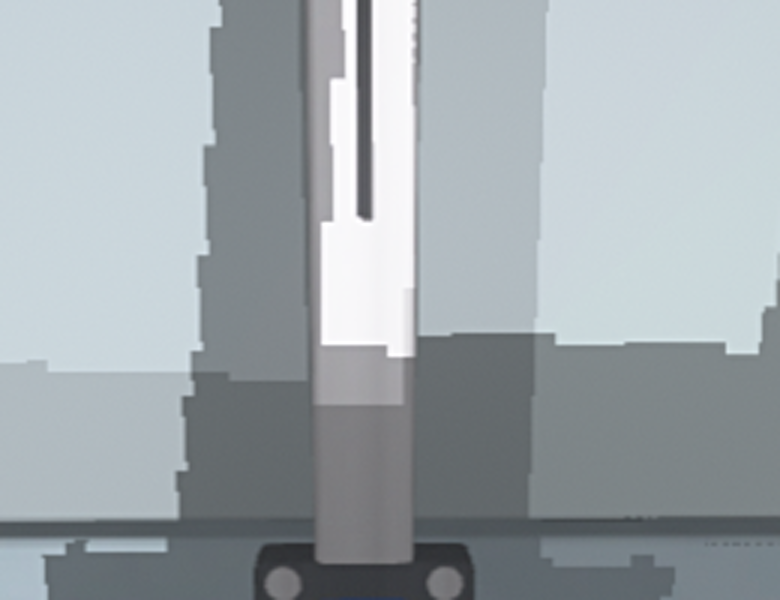

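The arm and its black line (crop x about 364) are visible, but the marker lies outside this view. I'll check numerically whether the full frame or the top camera sees it.

Run:
```python
from h import *
c=pickle.load(open("w2.pkl","rb"))
print(proj(c,[[.4587,.0464,.0165],[.475,.0487,.0345]]))
t=snap("top","t2");s=snap("scene","s2")
print(proj(t,[[.4587,.0464,.0165],[.475,.0487,.0345]]),proj(s,[[.4587,.0464,.0165],[.475,.0487,.0345]]))
o=np.hstack([cv2.resize(t["frame"][140:200,220:270,::-1],None,fx=8,fy=8,interpolation=2),cv2.resize(s["frame"][150:210,260:310,::-1],None,fx=8,fy=8,interpolation=2)])
cv2.imwrite("pics/t2c.png",o)
```

```text
[[270.90797226  -6.0799318 ]
 [276.04126054  23.69429368]]
[[245.55308718 186.02738205]
 [244.19289512 179.08315393]] [[285.51338066 188.25183615]
 [290.22749746 181.32046228]]
```

View pics/t2c.png

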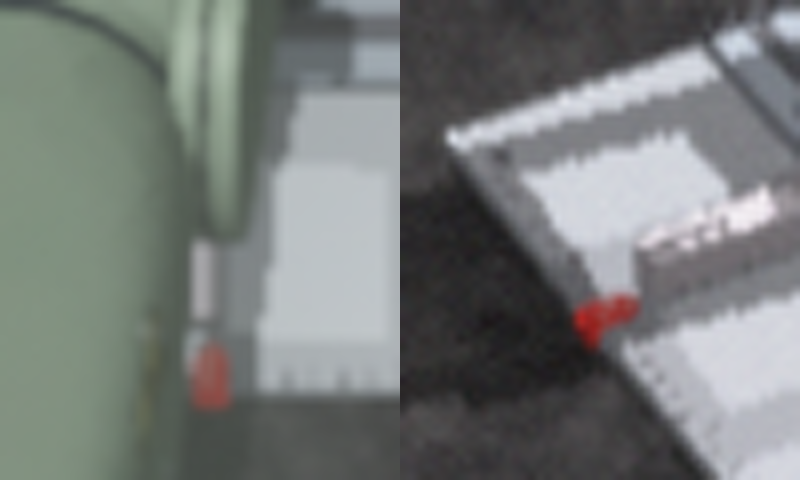

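apply_moves(increments=[[[0, 0, 0], [0, 0, 0], 1], [[0, 0, 0], [0, 0, 0], 1], [[0, 0, 0], [0, 0, 0], 1], [[0, 0, -0.05], [0, 0, 0], 1], [[0, 0, -0.075], [0, 0, 0], 1]])

```text
t: 4.18
ee_pos: [0.5819, 0.0487, 0.2906]
tool_rot: [-3.141, 0.003, 3.13]
wrist_force: [0.0, 0.7, -0.4]
finger_gap: 1.002
```

apply_moves(increments=[[[0.05, 0, 0], [0, 0, 0], 1], [[0.06, 0, 0], [0, 0, 0], 1], [[0.06, 0, 0], [0, 0, 0], 1], [[0.06, 0, 0], [0, 0, 0], 1]])

```text
t: 4.68
ee_pos: [0.5223, 0.0493, 0.2888]
tool_rot: [-3.141, 0.002, 3.13]
wrist_force: [0.6, 0.4, 1.3]
finger_gap: 1.003
```

Run:
```python
from h import *
from plant import observe
s=observe();print(s["ee_pos"],s["tool_rot"])
c=snap("wrist","w3");f=c["frame"];P=proj(c,[[.4587,.0464,.0165],[.475,.0487,.0345]]);print(P)
u,v=P.mean(0).astype(int);u0=max(u-60,0);v0=max(v-50,0);print(u0,v0)
o=cv2.resize(f[v0:v0+100,u0:u0+120,::-1],None,fx=6,fy=6,interpolation=0);cv2.imwrite("pics/w3c.png",o)
```

```text
[0.52225778 0.04934715 0.28882382] [-3.14147228e+00  1.70991637e-03  3.13041826e+00]
[[276.3458017  123.56959431]
 [279.7449727  149.41189134]]
218 86
```

View pics/w3c.png

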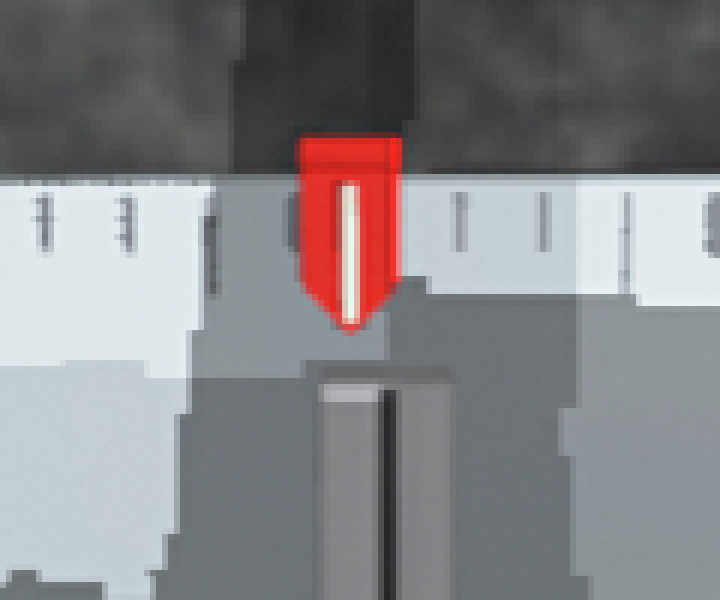

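The close view shows the marker line at crop x 349 and the arm line at crop x 387, so the stop needs a few mm more towards -y.

Run:
```python
from h import *
c=pickle.load(open("w3.pkl","rb"))
m=atz(c,[(275.7,128)],.0165)[0];a=atz(c,[(282.0,156),(282.0,170)],.0345);print(m,a)
for p in a: print("d fixture y", (m-p)[1]+.0106*(m-p)[0])
print(atz(c,[(218+300/6-.5,86+25),(218+401/6-.5,86+25)],.0165))
```

```text
[0.46177639 0.04588922 0.0165    ] [[0.4794478  0.05017136 0.0345    ]
 [0.48902491 0.0500658  0.0345    ]]
d fixture y -0.004469465640034496
d fixture y -0.004465423276399567
[[0.44999474 0.04028937 0.0165    ]
 [0.45013916 0.05217531 0.0165    ]]
```

apply_moves(increments=[[[-0.05, 0, 0], [0, 0, 0], 1], [[-0.06, 0, 0], [0, 0, 0], 1], [[-0.06, 0, 0.05], [0, 0, 0], 1], [[-0.06, 0, 0.074], [0, 0, 0], 1], [[-0.06, 0, 0.075], [0, 0, 0], 1]])

```text
t: 5.35
ee_pos: [0.5801, 0.0489, 0.2109]
tool_rot: [3.141, -0.006, 3.131]
wrist_force: [-0.6, -0.3, -0.0]
finger_gap: 1.003
```

apply_moves(increments=[[[0, 0, 0], [0, 0, 0], 0.15], [[0, 0, 0], [0, 0, 0], 0.1], [[0, 0, 0], [0, 0, 0], 0.1], [[0, 0, 0], [0, 0, 0], 0.1], [[0, 0, 0], [0, 0, 0], 0.1]])

```text
t: 5.98
ee_pos: [0.5816, 0.049, 0.2147]
tool_rot: [3.141, 0.002, 3.131]
wrist_force: [-1.8, 1.1, 6.3]
finger_gap: 0.227
```

apply_moves(increments=[[[0, -0.0025, 0], [0, 0, 0], 0.1], [[0, -0.0047, 0], [0, 0, 0], 0.1], [[0, -0.0047, 0], [0, 0, 0], 0.1], [[0, -0.0047, 0], [0, 0, 0], 0.1]])

```text
t: 6.48
ee_pos: [0.5816, 0.0452, 0.2147]
tool_rot: [3.139, 0.002, 3.131]
wrist_force: [-2.1, 4.8, 6.3]
finger_gap: 0.233
```

apply_moves(increments=[[[0, 0, 0], [0, 0, 0], 1], [[0, 0, 0], [0, 0, 0], 1], [[0, 0, 0], [0, 0, 0], 1], [[0, 0, -0.05], [0, 0, 0], 1], [[0, 0, -0.075], [0, 0, 0], 1]])

```text
t: 7.1
ee_pos: [0.5818, 0.0439, 0.2905]
tool_rot: [-3.141, 0.003, 3.13]
wrist_force: [-0.3, -0.6, 0.1]
finger_gap: 0.997
```

apply_moves(increments=[[[0.05, 0, 0], [0, 0, 0], 1], [[0.06, 0, 0], [0, 0, 0], 1], [[0.06, 0, 0], [0, 0, 0], 1], [[0.06, 0, 0], [0, 0, 0], 1]])

```text
t: 7.6
ee_pos: [0.5222, 0.0446, 0.2888]
tool_rot: [-3.141, 0.002, 3.13]
wrist_force: [-0.4, -0.5, 0.4]
finger_gap: 1.004
```

```bash
cat >> h.py <<'E'
def linecols(c,m0=(.4618,.0459),a0=(.485,.0459)):
    """fixture-y offset marker minus stop from intensity centroids of white / black lines"""
    f=c["frame"].astype(float);g=f.sum(2)
    um,vm=proj(c,[[*m0,.0165]])[0];ua,va=proj(c,[[*a0,.0345]])[0];out=[]
    for (u,v,w,h,s) in((um,vm,6,4,1),(ua,va,9,6,-1)):
        u,v=int(round(u)),int(round(v));U=np.arange(u-w,u+w+1)
        p=f[v-h:v+h+1,u-w:u+w+1]
        p=p[...,1] if s>0 else 765-p.sum(2)
        p=p.mean(0);k=int(np.argmax(p));sl=slice(max(k-2,0),k+3);q=p[sl]-p[sl].min()
        out.append(((U[sl]*q).sum()/q.sum(),v));print(p.round())
    m=atz(c,[out[0]],.0165)[0];a=atz(c,[out[1]],.0345)[0];print(out,m,a)
    return (m-a)[1]+.0106*(m-a)[0]
E
python3 - <<'E'
from h import *
print(linecols(pickle.load(open("w3.pkl","rb")),a0=(.485,.050)))
c=snap("wrist","w4");print(linecols(c))
E
```

```text
[ 50.  50.  48.  41.  83. 205. 247. 181.  60.  42.  48.  49.  40.]
[367. 367. 367. 367. 367. 363. 358. 397. 523. 642. 599. 436. 372. 377.
 376. 370. 368. 368. 368.]
[(np.float64(275.8525700934579), 128), (np.float64(282.24981198295313), 164)] [0.46177771 0.04599842 0.0165    ] [0.48489477 0.05028184 0.0345    ]
-0.004528453945070507
[ 46.  49.  49.  43.  40. 132. 242. 233. 139.  67.  67.  70.  69.]
[371. 371. 372. 372. 371. 368. 361. 400. 526. 644. 602. 440. 376. 380.
 378. 375. 372. 371. 370.]
[(np.float64(282.5101421800948), 128), (np.float64(283.25623668045625), 164)] [0.46178111 0.04601849 0.0165    ] [0.4848493  0.04622357 0.0345    ]
-0.000449601474959827
```

About 0.45 mm still to go. I'll nudge once more, allowing for the roughly 0.6 mm lost to compliance.

apply_moves(increments=[[[-0.05, 0, 0], [0, 0, 0], 1], [[-0.06, 0, 0], [0, 0, 0], 1], [[-0.06, 0, 0.05], [0, 0, 0], 1], [[-0.06, 0, 0.074], [0, 0, 0], 1], [[-0.06, 0, 0.075], [0, 0, 0], 1]])

```text
t: 8.28
ee_pos: [0.58, 0.0442, 0.2109]
tool_rot: [3.141, -0.006, 3.131]
wrist_force: [0.3, -0.5, 0.1]
finger_gap: 1.0
```

apply_moves(increments=[[[0, 0, 0], [0, 0, 0], 0.15], [[0, 0, 0], [0, 0, 0], 0.1], [[0, 0, 0], [0, 0, 0], 0.1], [[0, 0, 0], [0, 0, 0], 0.1], [[0, 0, 0], [0, 0, 0], 0.1]])

```text
t: 8.9
ee_pos: [0.5816, 0.0444, 0.2147]
tool_rot: [3.141, 0.002, 3.131]
wrist_force: [-1.1, 1.6, 5.2]
finger_gap: 0.226
```

apply_moves(increments=[[[0, -0.0008, 0], [0, 0, 0], 0.1], [[0, -0.0011, 0], [0, 0, 0], 0.1], [[0, -0.0011, 0], [0, 0, 0], 0.1], [[0, -0.0011, 0], [0, 0, 0], 0.1]])

```text
t: 9.4
ee_pos: [0.5816, 0.0441, 0.2147]
tool_rot: [3.14, 0.002, 3.131]
wrist_force: [-0.6, 4.2, 5.5]
finger_gap: 0.226
```

apply_moves(increments=[[[0, 0, 0], [0, 0, 0], 1], [[0, 0, 0], [0, 0, 0], 1], [[0, 0, 0], [0, 0, 0], 1], [[0, 0, -0.05], [0, 0, 0], 1], [[0, 0, -0.075], [0, 0, 0], 1]])

```text
t: 10.02
ee_pos: [0.5818, 0.0427, 0.2906]
tool_rot: [-3.141, 0.003, 3.13]
wrist_force: [-0.0, 0.1, 0.7]
finger_gap: 1.003
```

apply_moves(increments=[[[0.05, 0, 0], [0, 0, 0], 1], [[0.06, 0, 0], [0, 0, 0], 1], [[0.06, 0, 0], [0, 0, 0], 1], [[0.06, 0, 0], [0, 0, 0], 1]])

```text
t: 10.52
ee_pos: [0.5222, 0.0435, 0.2888]
tool_rot: [-3.141, 0.002, 3.13]
wrist_force: [0.4, 0.1, -0.9]
finger_gap: 1.0
```

Run:
```python
from h import *
c=snap("wrist","w5");print(linecols(c))
```

```text
[ 47.  49.  47.  33.  97. 255. 255. 255.  87.  58.  68.  70.  66.]
[372. 373. 372. 372. 368. 363. 401. 528. 643. 560. 425. 379. 382. 379.
 375. 374. 373. 370. 383.]
[(np.float64(283.82501521606815), 128), (np.float64(283.14299678815814), 164)] [0.46177925 0.04585459 0.0165    ] [0.4848355  0.04504153 0.0345    ]
0.0005686696670267313
```

The stop is now about 0.5 mm past the marker towards -y. That's a useful bias, because butting the bar will push the stop towards +y. Next I'll move over the bar, turning the tool so it closes across the bar's width.

apply_moves(increments=[[[0.014, -0.178, -0.011], [0, 0, 10.5], 1], [[0.014, -0.178, -0.011], [0, 0, 21], 1], [[0.014, -0.178, -0.011], [0, 0, 31.5], 1], [[0.014, -0.178, -0.011], [0, 0, 42], 1], [[0.014, -0.178, -0.011], [0, 0, 52], 1]])

```text
t: 11.2
ee_pos: [0.5059, -0.1358, 0.2996]
tool_rot: [3.141, 0.001, 2.215]
wrist_force: [-0.2, 0.1, 0.3]
finger_gap: 1.002
```

apply_moves(increments=[[[0, 0, 0], [0, 0, 10.5], 1], [[0, 0, 0], [0, 0, 21], 1], [[0, 0, 0], [0, 0, 31], 1], [[0, 0, 0], [0, 0, 31], 1], [[0, 0, 0], [0, 0, 31], 1]])

```text
t: 11.82
ee_pos: [0.5055, -0.1343, 0.2994]
tool_rot: [3.141, 0.0, 1.684]
wrist_force: [-0.9, 0.4, -0.6]
finger_gap: 0.998
```

Run:
```python
from h import *
from plant import observe
s=observe();print(s["ee_pos"],s["tool_rot"])
c=snap("wrist","w6");f=c["frame"].astype(int);r,g,b=f[...,0],f[...,1],f[...,2]
m=((r-b>60)&(g-b>30)).astype(np.uint8)
n,l,st,ce=cv2.connectedComponentsWithStats(m);k=1+np.argmax(st[1:,4]);print(st[k],ce[k])
```

```text
[ 0.50554888 -0.13434639  0.29944294] [3.14147484e+00 1.18841481e-04 1.68438145e+00]
[ 264  128   47  159 6883] [286.24349847 205.60380648]
```

View pics/w6.png

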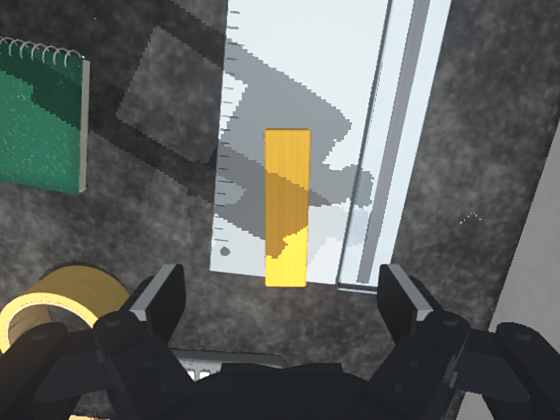

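The wrist view shows the bar aligned with the tool, with corners at about (265,129), (310,129), (307,287) and (265,287).

Run:
```python
from h import *
c=pickle.load(open("w6.pkl","rb"))
b=atz(c,[(264,128.5),(310,128.5),(307,286.5),(264.5,286.5)],.040);print(b,b.mean(0),np.linalg.norm(b[0]-b[1]),np.linalg.norm(b[1]-b[2]))
ax=(b[0]+b[1]-b[2]-b[3])/2;print("yaw",np.arctan2(-ax[0],ax[1]))
# second view: triangulate bar far-left/right corners with top view c0
fs=pickle.load(open("c0.pkl","rb"));print(proj(fs["top"],b), tri(c,(264,128.5),fs["scene"],(240+220/2.5,135+170/2.5)))
```

```text
[[ 0.48714772 -0.07526734  0.04      ]
 [ 0.51814822 -0.07174486  0.04      ]
 [ 0.53241156 -0.19132595  0.04      ]
 [ 0.49932836 -0.19509909  0.04      ]] [ 0.50925896 -0.13335931  0.04      ] 0.03119998455200378 0.12042873079333237
yaw 0.11000754800410918
[[288.75174338 173.99795369]
 [287.37271246 163.06824897]
 [330.29507849 157.6703279 ]
 [331.92039324 169.30688807]] (array([ 0.49837585, -0.08283596,  0.05587245]), np.float64(0.026989148198108184))
```

apply_moves(increments=[[[0, 0.0035, 0.05], [0, 0, 0], 1], [[0, 0.0035, 0.09], [0, 0, 0], 1], [[0, 0.0035, 0.1], [0, 0, 0], 1], [[0, 0.0035, 0.1], [0, 0, 0], 1]])

```text
t: 12.38
ee_pos: [0.5087, -0.1338, 0.1995]
tool_rot: [-3.141, -0.0, 1.683]
wrist_force: [-0.7, 0.2, 0.3]
finger_gap: 1.002
```

apply_moves(increments=[[[0, 0, 0], [0, 0, 0], 0.3], [[0, 0, 0], [0, 0, 0], 0.3], [[0, 0, 0], [0, 0, 0], 0.3], [[0, 0, 0], [0, 0, 0], 0.3], [[0, 0, 0], [0, 0, 0], 0.3]], grip_force=30)

```text
t: 13.0
ee_pos: [0.5093, -0.134, 0.2007]
tool_rot: [3.14, 0.001, 1.682]
wrist_force: [0.1, -0.2, 5.7]
finger_gap: 0.363
```

apply_moves(increments=[[[-0.001, 0.01, 0], [0, 0, 3], 0.3], [[-0.002, 0.02, 0], [0, 0, 6.9], 0.3], [[-0.003, 0.03, 0], [0, 0, 6.9], 0.3], [[-0.0035, 0.032, 0], [0, 0, 6.9], 0.3], [[-0.0035, 0.032, 0], [0, 0, 6.9], 0.3]])

```text
t: 13.62
ee_pos: [0.5404, -0.1338, 0.2007]
tool_rot: [-3.139, 0.0, 1.562]
wrist_force: [-5.4, -0.3, 12.5]
finger_gap: 0.365
```

apply_moves(increments=[[[0, 0.002, 0], [0, 0, 0], 0.3], [[0, 0.004, 0], [0, 0, 0], 0.3], [[0, 0.005, 0], [0, 0, 0], 0.3], [[0, 0.005, 0], [0, 0, 0], 0.3]])

```text
t: 14.12
ee_pos: [0.5449, -0.1339, 0.2007]
tool_rot: [-3.137, 0.0, 1.562]
wrist_force: [-7.6, 0.8, 12.4]
finger_gap: 0.366
```

Fz is 12 N because closing pressed the bar into the bed. I'll ease up a little, then creep to the fence.

apply_moves(increments=[[[0, 0, -0.0008], [0, 0, 0], 0.3], [[0, 0, -0.0012], [0, 0, 0], 0.3], [[0, 0, -0.0012], [0, 0, 0], 0.3]])

```text
t: 14.5
ee_pos: [0.5454, -0.1338, 0.2008]
tool_rot: [-3.14, 0.0, 1.562]
wrist_force: [-4.6, -1.1, 5.2]
finger_gap: 0.36
```

apply_moves(increments=[[[0, 0.001, 0], [0, 0, 0], 0.3], [[0, 0.002, 0], [0, 0, 0], 0.3], [[0, 0.002, 0], [0, 0, 0], 0.3]])

```text
t: 14.88
ee_pos: [0.5464, -0.1338, 0.2007]
tool_rot: [-3.136, -0.0, 1.563]
wrist_force: [-10.0, -0.7, 11.6]
finger_gap: 0.364
```

apply_moves(increments=[[[0, 0.001, 0], [0, 0, 0], 0.3], [[0, 0.002, 0], [0, 0, 0], 0.3], [[0, 0.002, 0], [0, 0, 0], 0.3], [[0, 0.002, 0], [0, 0, 0], 0.3]])

```text
t: 15.38
ee_pos: [0.5472, -0.1339, 0.2008]
tool_rot: [-3.131, -0.0, 1.563]
wrist_force: [-15.0, -1.2, 15.1]
finger_gap: 0.364
```

Fx is -15 N with motion stalling at x = 0.547, so the bar is on the fence. I'll back off a touch and slide along it, stopping about 6 mm short of the stop.

apply_moves(increments=[[[0, -0.0015, -0.0005], [0, 0, 0], 0.3], [[0.02, -0.0015, -0.0005], [0, 0, 0], 0.3], [[0.04, -0.0014, -0.0005], [0, 0, 0], 0.3], [[0.06, -0.0013, -0.0005], [0, 0, 0], 0.3]])

```text
t: 15.88
ee_pos: [0.5472, -0.0754, 0.2008]
tool_rot: [-3.134, 0.005, 1.563]
wrist_force: [-10.2, -10.9, 7.8]
finger_gap: 0.366
```

apply_moves(increments=[[[0.015, 0.0, 0], [0, 0, 0], 0.3], [[0.03, 0.0001, 0], [0, 0, 0], 0.3], [[0.043, 0.0001, 0], [0, 0, 0], 0.3], [[0.043, 0.0001, 0], [0, 0, 0], 0.3]])

```text
t: 16.38
ee_pos: [0.5476, -0.0313, 0.2008]
tool_rot: [-3.134, 0.003, 1.564]
wrist_force: [-10.2, -5.5, 9.6]
finger_gap: 0.366
```

Run:
```python
from h import *
c=snap("wrist","w7");f=c["frame"]
print(proj(c,[[.4618,.0459,.0165],[.485,.0452,.0345],[.5465,.030,.04]]))
cv2.imwrite("pics/w7.png",cv2.resize(f[:300,:,::-1],(784,420),interpolation=2))
```

```text
[[ 92.23106861 101.02430273]
 [124.52247672 100.85113341]
 [279.97392814 139.55056055]]
```

View pics/w7.png

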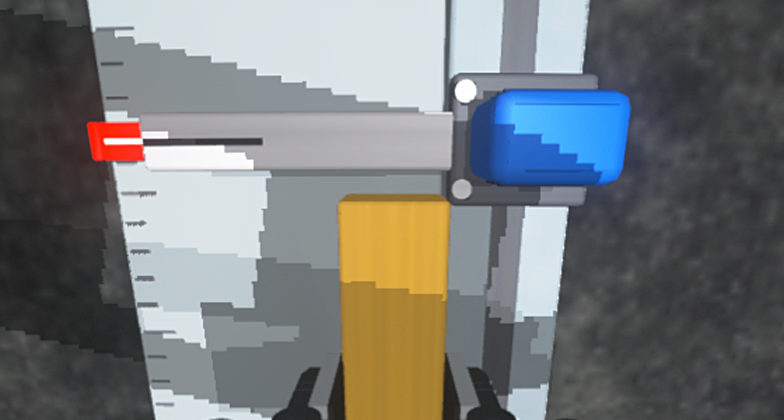

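The view shows the arm line and marker line collinear at view y about 141. The bar lies flush along the fence, with a gap of a few mm between its end (y about 200) and the arm face (y about 170).

```bash
cat >> h.py <<'E'
def gap(c,x=.540,show=True):
    """profile along fixture y at bar's column; world y of bar end edge (z .04) and arm edge (z .0345)"""
    g=c["frame"].astype(int);ys=np.arange(-.005,.055,.0005)
    o=[]
    for z in(.04,.0345):
        P=proj(c,[[x,y,z] for y in ys]);o.append(g[np.clip(P[:,1].round().astype(int),0,419),np.clip(P[:,0].round().astype(int),0,559)])
    yel=(o[0][:,0]-o[0][:,2])>60
    return ys[yel].max(),o
E
python3 - <<'E'
from h import *
c=pickle.load(open("w7.pkl","rb"))
a=atz(c,[(300,170/1.4-.3)],.0345);b=atz(c,[(280,201/1.4-.3),(280,194/1.4-.3)],.040);print(a,b,a[0,1]-b[0,1])
print(atz(c,[(280,194/1.4-.3)],.014))
m=atz(c,[(125/1.4,141.3/1.4)],.0165)[0];l=atz(c,[(230/1.4,141.3/1.4)],.0345)[0];print(m,l,(m-l)[1]+.0106*(m-l)[0])
f=c["frame"].astype(int)
print("marker col",f[92:112,88,1]);print("arm col",f[92:112,150].sum(1)); print("bar col",f[112:150,280].tolist())
E
```

```text
[[0.55447232 0.03670103 0.0345    ]] [[0.54649803 0.02857315 0.04      ]
 [0.54651427 0.03048841 0.04      ]] 0.008127880416113523
[[0.54618699 0.02833846 0.014     ]]
[0.46045214 0.04596452 0.0165    ] [0.5009007  0.04493929 0.0345    ] 0.0005964706128139153
marker col [ 43  45  45  43  40  25 124 255 255 255 255 108  35  42  43  45  44  44
  45  45]
arm col [496 496 491 490 501 512 433 195 173 178 173 335 694 765 753 749 749 748
 748 748]
bar col [[181, 178, 183], [180, 178, 182], [178, 177, 180], [179, 179, 181], [179, 179, 181], [180, 179, 181], [176, 175, 177], [162, 160, 163], [144, 143, 145], [114, 111, 113], [113, 118, 119], [112, 118, 120], [115, 120, 122], [142, 148, 152], [141, 149, 151], [142, 149, 152], [141, 148, 151], [141, 148, 151], [141, 148, 151], [141, 148, 151], [141, 148, 151], [140, 147, 150], [141, 148, 151], [141, 148, 151], [141, 149, 153], [141, 149, 153], [139, 127, 102], [140, 109, 51], [141, 107, 48], [141, 109, 50], [139, 108, 51], [149, 116, 51], [205, 158, 62], [215, 164, 63], [223, 171, 67], [227, 177, 68], [226, 177, 67], [226, 177, 68]]
```

apply_moves(increments=[[[0.003, 0, 0], [0, 0, 0], 0.3], [[0.006, 0, 0], [0, 0, 0], 0.3], [[0.006, 0, 0], [0, 0, 0], 0.3]])

```text
t: 16.8
ee_pos: [0.5477, -0.0265, 0.2008]
tool_rot: [-3.134, 0.005, 1.564]
wrist_force: [-10.2, -9.4, 9.0]
finger_gap: 0.367
```

apply_moves(increments=[[[0.001, 0, 0], [0, 0, 0], 0.3], [[0.001, 0, 0], [0, 0, 0], 0.3]])

```text
t: 17.05
ee_pos: [0.5477, -0.0257, 0.2008]
tool_rot: [-3.134, 0.005, 1.564]
wrist_force: [-10.5, -10.5, 8.9]
finger_gap: 0.367
```

```bash
cat >> h.py <<'E'
def report(n):
    c=snap("wrist",n);f=c["frame"].astype(int)
    v=int(round(proj(c,[[.46,.0459,.0165]])[0,1]));um=int(round(proj(c,[[.461,.0459,.0165]])[0,0]));ua=int(round(proj(c,[[.50,.0455,.0345]])[0,0]))
    V=np.arange(v-12,v+13);w=np.clip(f[V,um,1]-60,0,195)*(abs(V-v)<6);k=np.clip(330-f[V,ua].sum(1),0,None)*(abs(V-v)<9)
    m=atz(c,[(um,(V*w).sum()/w.sum())],.0165)[0];l=atz(c,[(ua,(V*k).sum()/k.sum())],.0345)[0]
    print("marker",m,"line",l,"off mm",1e3*((m-l)[1]+.0106*(m-l)[0]))
    u=int(round(proj(c,[[.546,.033,.04]])[0,0]));P=proj(c,[[.546,.060,.0345],[.546,.020,.04]])[:,1].astype(int)
    col=f[P[0]:P[1],u];print(P[0],[(int(a.sum()),int(a[0]-a[2])) for a in col])
    return c
E
python3 - <<'E'
from h import *
report("w8")
E
```

```text
marker [0.46103517 0.0461518  0.0165    ] line [0.49996615 0.04499199 0.0345    ] off mm 0.7471434914055838
72 [(441, -11), (442, -12), (447, -11), (447, -11), (450, -11), (449, -12), (450, -11), (449, -11), (451, -12), (450, -11), (450, -11), (450, -11), (449, -11), (448, -12), (448, -12), (448, -13), (448, -13), (449, -12), (446, -14), (448, -13), (445, -13), (407, -7), (476, -2), (513, -1), (546, -2), (569, -2), (568, -3), (566, -3), (566, -2), (561, -3), (561, -2), (559, -1), (555, -2), (549, -2), (542, -2), (535, -2), (535, -2), (533, -2), (536, -3), (538, -2), (538, -2), (543, -1), (543, -1), (543, -1), (544, -2), (545, -2), (546, -1), (548, -1), (548, -1), (548, -1), (544, -1), (541, -1), (542, -1), (539, -3), (538, -2), (533, -1), (536, 0), (532, -1), (535, 0), (530, 0), (488, 0), (438, 1), (345, 1), (350, -6), (363, -7), (450, -11), (377, 37), (305, 89), (304, 94), (297, 89), (300, 87), (323, 100), (411, 137), (443, 149), (456, 156), (467, 160), (475, 157), (472, 157), (471, 158), (471, 158), (472, 157), (471, 158), (471, 158), (470, 159), (471, 158), (468, 161), (471, 159), (469, 160), (468, 161), (469, 160), (467, 160), (467, 160), (466, 161), (467, 160), (465, 161), (468, 160), (466, 161), (467, 161), (463, 161), (463, 161), (464, 160), (465, 162), (466, 161), (463, 162), (465, 160)]
```

apply_moves(increments=[[[0.001, 0, 0], [0, 0, 0], 0.3], [[0.001, 0, 0], [0, 0, 0], 0.3]])

```text
t: 17.35
ee_pos: [0.5477, -0.0248, 0.2008]
tool_rot: [-3.134, 0.005, 1.564]
wrist_force: [-10.3, -10.4, 9.5]
finger_gap: 0.364
```

apply_moves(increments=[[[0.001, 0, 0], [0, 0, 0], 0.3], [[0.001, 0, 0], [0, 0, 0], 0.3]])

```text
t: 17.6
ee_pos: [0.5477, -0.0239, 0.2008]
tool_rot: [-3.134, 0.005, 1.564]
wrist_force: [-10.0, -10.0, 9.0]
finger_gap: 0.364
```

```bash
sed -i 's/print(P\[0\],.*/print(P[0]+50,[(int(a.sum()),int(a[0]-a[2])) for a in col[50:80]])/' h.py
python3 - <<'E'
from h import *
report("w9")
E
```

```text
marker [0.46119729 0.046139   0.0165    ] line [0.49978084 0.04500805 0.0345    ] off mm 0.7219656674456942
127 [(542, 0), (537, -1), (538, 0), (540, 0), (537, 0), (536, 0), (537, 0), (535, 0), (536, 0), (531, 0), (484, -1), (434, -2), (313, 22), (294, 88), (309, 95), (307, 88), (322, 97), (417, 137), (444, 148), (460, 155), (472, 159), (475, 157), (473, 157), (471, 158), (474, 158), (470, 158), (474, 158), (472, 157), (473, 158), (468, 161)]
```

apply_moves(increments=[[[0.0005, 0, 0], [0, 0, 0], 0.3], [[0.001, 0, 0], [0, 0, 0], 0.3], [[0.001, 0, 0], [0, 0, 0], 0.3]])

```text
t: 18.02
ee_pos: [0.5477, -0.0229, 0.2008]
tool_rot: [-3.134, 0.005, 1.564]
wrist_force: [-11.2, -10.8, 8.6]
finger_gap: 0.367
```

Run:
```python
from h import *
report("w10")
```

```text
marker [0.46105316 0.04615548 0.0165    ] line [0.50010185 0.04508229 0.0345    ] off mm 0.6592703495661074
130 [(539, -1), (539, -1), (541, 1), (537, -2), (534, 0), (534, 0), (537, 0), (537, 0), (535, -2), (498, 0), (447, -3), (381, 1), (302, 84), (310, 100), (412, 138), (447, 148), (463, 154), (473, 158), (475, 158), (474, 158), (473, 157), (475, 157), (474, 158), (473, 157), (473, 158), (474, 158), (472, 160), (470, 160), (471, 159), (470, 160)]
```

apply_moves(increments=[[[0.0005, 0, 0], [0, 0, 0], 0.3], [[0.001, 0, 0], [0, 0, 0], 0.3], [[0.001, 0, 0], [0, 0, 0], 0.3]])

```text
t: 18.45
ee_pos: [0.5478, -0.0225, 0.2008]
tool_rot: [-3.134, 0.007, 1.564]
wrist_force: [-10.8, -12.8, 8.1]
finger_gap: 0.366
```

Run:
```python
from h import *
report("w11")
```

```text
marker [0.46108533 0.04618721 0.0165    ] line [0.5001063  0.04502984 0.0345    ] off mm 0.7437468179157555
130 [(539, 1), (539, -1), (536, -1), (538, -2), (538, -2), (534, 0), (537, 0), (535, -1), (540, -1), (502, -1), (458, -2), (402, 0), (309, 83), (313, 100), (408, 134), (442, 147), (458, 154), (472, 157), (476, 157), (474, 158), (473, 159), (473, 158), (475, 158), (472, 159), (472, 160), (472, 160), (473, 160), (472, 160), (471, 159), (467, 161)]
```

The bar has made contact: motion stalled and Fy rose. I'll continue gently so the bar carries the stop the last 0.7 mm onto the marker.

apply_moves(increments=[[[0.0005, 0, 0], [0, 0, 0], 0.3], [[0.0008, 0, 0], [0, 0, 0], 0.3], [[0.0008, 0, 0], [0, 0, 0], 0.3]])

```text
t: 18.88
ee_pos: [0.5478, -0.0217, 0.2008]
tool_rot: [-3.134, 0.007, 1.564]
wrist_force: [-11.3, -14.1, 9.1]
finger_gap: 0.365
```

Run:
```python
from h import *
report("w12")
```

```text
marker [0.46096617 0.04615452 0.0165    ] line [0.5001118  0.04571703 0.0345    ] off mm 0.02254862320475473
132 [(536, -1), (538, -2), (539, -1), (536, 0), (537, 0), (537, 0), (544, 0), (500, -2), (376, -2), (401, 1), (306, 83), (312, 101), (408, 132), (443, 146), (460, 155), (474, 158), (475, 157), (476, 157), (476, 157), (475, 157), (474, 158), (474, 158), (474, 159), (473, 159), (470, 159), (471, 161), (473, 160), (471, 161), (472, 160), (472, 160)]
```

The stop is within 0.02 mm of the marker with the bar butted. Before opening, I'll unload the arm's spring preload.

apply_moves(increments=[[[-0.0006, 0, 0], [0, 0, 0], 0.3], [[-0.0012, -0.0006, 0], [0, 0, 0], 0.3], [[-0.0012, -0.0008, 0], [0, 0, 0], 0.3]])

```text
t: 19.3
ee_pos: [0.5474, -0.0221, 0.2008]
tool_rot: [-3.136, 0.005, 1.563]
wrist_force: [-7.5, -9.9, 7.6]
finger_gap: 0.362
```

apply_moves(increments=[[[-0.0008, -0.0006, 0], [0, 0, 0], 0.3], [[-0.0016, -0.001, 0], [0, 0, 0], 0.3], [[-0.002, -0.0012, 0], [0, 0, 0], 0.3]])

```text
t: 19.68
ee_pos: [0.5468, -0.0228, 0.2008]
tool_rot: [-3.139, 0.001, 1.563]
wrist_force: [-4.8, -2.7, 4.1]
finger_gap: 0.369
```

Run:
```python
from h import *
report("w13")
```

```text
marker [0.46102445 0.04614686 0.0165    ] line [0.5000437  0.04585948 0.0345    ] off mm -0.12621734325877235
132 [(539, 0), (538, 0), (533, 0), (534, 0), (537, 0), (538, 1), (533, 0), (490, -1), (438, -1), (339, 22), (305, 90), (347, 114), (436, 145), (450, 151), (464, 155), (476, 159), (473, 158), (474, 157), (473, 158), (473, 158), (473, 158), (471, 158), (472, 159), (470, 159), (474, 158), (472, 157), (473, 157), (474, 156), (470, 159), (471, 159)]
```

apply_moves(increments=[[[0, 0, 0], [0, 0, 0], 0.6], [[0, 0, 0], [0, 0, 0], 0.8], [[0, 0, 0], [0, 0, 0], 0.8], [[0, 0, -0.03], [0, 0, 0], 0.8], [[0, 0, -0.06], [0, 0, 0], 0.8]])

```text
t: 20.35
ee_pos: [0.5475, -0.0219, 0.2614]
tool_rot: [-3.141, -0.0, 1.562]
wrist_force: [0.9, -0.1, -0.2]
finger_gap: 0.8
```

Run:
```python
from h import *
c=report("w14")
cv2.imwrite("pics/w14c.png",cv2.resize(c["frame"][60:300,60:460,::-1],None,fx=2,fy=2,interpolation=2))
```

```text
marker [0.46099408 0.04608532 0.0165    ] line [0.49981056 0.04568284 0.0345    ] off mm -0.008971542215745535
143 [(498, 161), (501, 161), (499, 160), (498, 159), (497, 160), (497, 159), (495, 160), (496, 160), (494, 161), (495, 161), (492, 161), (495, 160), (489, 162), (490, 162), (496, 160), (494, 161), (494, 161), (492, 162), (492, 162), (493, 161), (491, 162), (490, 163)]
```

View pics/w14c.png

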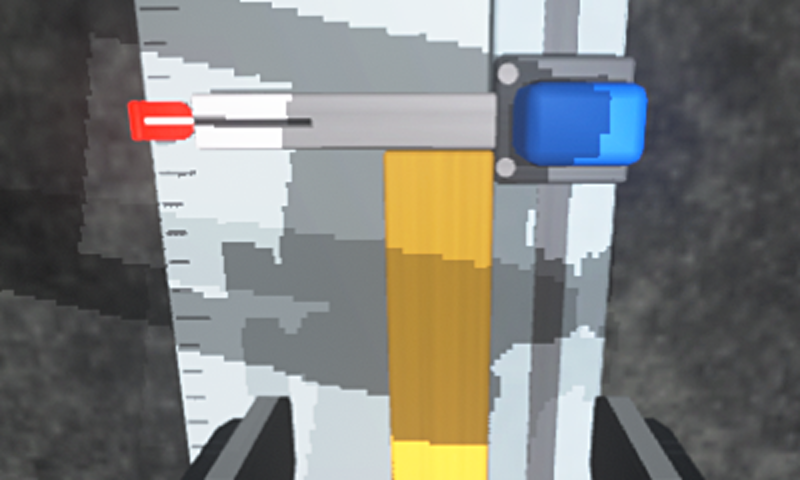

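The view shows the arm line meeting the marker line at y about 122, the bar end butted at y about 150, and the bar's right edge along the fence. I'll rise clear and check flushness numerically.

apply_moves(increments=[[[0.0, 0, -0.05], [0, 0, 0], 0.8], [[0.0, 0, -0.08], [0, 0, 0], 0.8], [[0.0, 0, -0.08], [0, 0, 0], 0.8], [[0.0, 0, -0.08], [0, 0, 0], 0.8]])

```text
t: 20.9
ee_pos: [0.5472, -0.0219, 0.3401]
tool_rot: [-3.14, -0.0, 1.562]
wrist_force: [-0.6, 1.0, -1.3]
finger_gap: 0.795
```

Run:
```python
from h import *
from plant import observe
print(observe()["ee_pos"])
c=report("w15");f=c["frame"].astype(int);y=(f[...,0]-f[...,2]>70)
P=proj(c,[[.55,.03,.04],[.55,-.07,.04],[.55,-.0225,.04]]).round().astype(int);print(P)
L=[];R=[]
for v in range(P[0,1]+4,P[1,1],6):
    x=np.where(y[v,200:360])[0]+200;L.append((x.min()-.5,v));R.append((x.max()+.5,v))
l=atz(c,L,.04);r=atz(c,R,.04)
for n,q in(("L",l),("R",r)): p=np.polyfit(q[:,1],q[:,0],1);print(n,p,"x@-.0225",np.polyval(p,-.0225))
print("fence x pred",.45216+.11-.0106*.0225)
# fence line on rail top edge (z .023), dark/bright seam beyond stop and below the bar
E=[]
for Y in np.r_[np.arange(-.13,-.095,.006)]:
    xs=np.arange(.545,.575,.0005);q=proj(c,[[x,Y,.014] for x in xs]);I=cv2.remap(c["frame"].sum(2).astype(np.float32),q[:,0].astype(np.float32),q[:,1].astype(np.float32),1).ravel();E.append((Y,xs[np.argmin(I)],I.min()))
print(np.round(E,4))
cv2.imwrite("pics/w15c.png",cv2.resize(c["frame"][100:400,180:400,::-1],None,fx=2,fy=2,interpolation=2))
```

```text
[ 0.54719675 -0.02193227  0.34005762]
marker [0.46078544 0.04592671 0.0165    ] line [0.50027141 0.04567218 0.0345    ] off mm -0.16401804362264433
148 [(487, 157)]
[[285 137]
 [285 252]
 [285 200]]
L [0.00464146 0.53031017] x@-.0225 0.5302057327659738
R [0.00604678 0.5618048 ] x@-.0225 0.5616687482137102
fence x pred 0.5619215
[[-1.300000e-01  5.610000e-01  4.220732e+02]
 [-1.240000e-01  5.610000e-01  4.223613e+02]
 [-1.180000e-01  5.615000e-01  4.231035e+02]
 [-1.120000e-01  5.615000e-01  4.147539e+02]
 [-1.060000e-01  5.615000e-01  4.071914e+02]
 [-1.000000e-01  5.615000e-01  3.915332e+02]]
```

View pics/w15c.png

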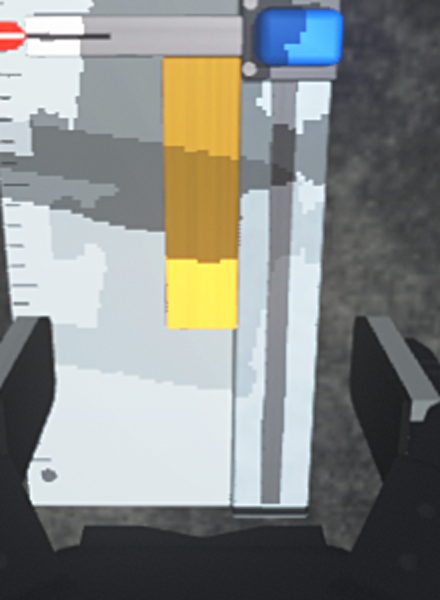

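The stop is on the marker (offset 0.0 to -0.16 mm) and the bar is at the fence, but its measured slope differs from the fixture's by about 5 mrad. That's near the noise, so a gentle push with closed fingers on the bar's front face will make sure it's flat.

apply_moves(increments=[[[0, -0.059, 0], [0, 0, 0], 0], [[0, -0.059, 0], [0, 0, 0], 0], [[0, -0.059, 0], [0, 0, 0], 0], [[0, -0.059, 0], [0, 0, 0], 0], [[0, -0.059, 0], [0, 0, 0], 0]])

```text
t: 21.58
ee_pos: [0.4897, -0.0218, 0.3417]
tool_rot: [3.14, 0.0, 1.562]
wrist_force: [-0.6, 0.4, 0.6]
finger_gap: -0.002
```

apply_moves(increments=[[[0, 0, 0.06], [0, 0, 0], 0], [[0, 0, 0.12], [0, 0, 0], 0], [[0, 0, 0.138], [0, 0, 0], 0], [[0, 0, 0.138], [0, 0, 0], 0]])

```text
t: 22.08
ee_pos: [0.4882, -0.0215, 0.2015]
tool_rot: [-3.138, -0.001, 1.562]
wrist_force: [-0.5, 0.7, -0.2]
finger_gap: -0.005
```

apply_moves(increments=[[[0, 0.01, 0], [0, 0, 0], 0], [[0, 0.016, 0], [0, 0, 0], 0], [[0, 0.02, 0], [0, 0, 0], 0], [[0, 0.022, 0], [0, 0, 0], 0], [[0, 0.022, 0], [0, 0, 0], 0]])

```text
t: 22.7
ee_pos: [0.5107, -0.0217, 0.2034]
tool_rot: [3.141, 0.0, 1.562]
wrist_force: [-0.2, -0.2, 0.5]
finger_gap: -0.002
```

apply_moves(increments=[[[0, 0.001, 0], [0, 0, 0], 0], [[0, 0.002, 0], [0, 0, 0], 0], [[0, 0.003, 0], [0, 0, 0], 0], [[0, 0.004, 0], [0, 0, 0], 0]])

```text
t: 23.2
ee_pos: [0.5147, -0.0218, 0.2032]
tool_rot: [-3.142, -0.0, 1.562]
wrist_force: [0.5, -0.3, 0.5]
finger_gap: 0.002
```

apply_moves(increments=[[[0, 0.001, 0], [0, 0, 0], 0], [[0, 0.002, 0], [0, 0, 0], 0], [[0, 0.003, 0], [0, 0, 0], 0]])

```text
t: 23.58
ee_pos: [0.5174, -0.0218, 0.203]
tool_rot: [-3.14, -0.0, 1.562]
wrist_force: [-1.5, -1.1, 2.0]
finger_gap: -0.003
```

apply_moves(increments=[[[0, 0.001, 0], [0, 0, 0], 0], [[0, 0.002, 0], [0, 0, 0], 0], [[0, 0.003, 0], [0, 0, 0], 0], [[0, 0.003, 0], [0, 0, 0], 0]])

```text
t: 24.08
ee_pos: [0.5189, -0.0218, 0.2029]
tool_rot: [-3.135, -0.0, 1.562]
wrist_force: [-8.3, -0.2, 7.4]
finger_gap: -0.001
```

apply_moves(increments=[[[0, 0.0015, 0], [0, 0, 0], 0], [[0, 0.0015, 0], [0, 0, 0], 0], [[0, 0, 0], [0, 0, 0], 0], [[0, -0.012, 0], [0, 0, 0], 0], [[0, -0.03, 0], [0, 0, 0], 0]])

```text
t: 24.7
ee_pos: [0.4908, -0.0217, 0.2034]
tool_rot: [3.139, 0.0, 1.562]
wrist_force: [-0.1, -0.2, -0.1]
finger_gap: -0.003
```

apply_moves(increments=[[[0, 0, -0.06], [0, 0, 0], 0], [[0, 0, -0.12], [0, 0, 0], 0], [[0, 0.03, -0.138], [0, 0, 0], 0.8], [[0, 0.059, -0.138], [0, 0, 0], 0.8], [[0, 0.059, -0.138], [0, 0, 0], 0.8]])

```text
t: 25.32
ee_pos: [0.5508, -0.0223, 0.3418]
tool_rot: [3.139, 0.0, 1.562]
wrist_force: [-0.4, 1.1, -0.8]
finger_gap: 0.638
```

Run:
```python
from h import *
from plant import observe
print(observe()["ee_pos"],observe()["wrist_force"])
for n in("w15","w16"):
    if n=="w16": c=report(n)
    else: c=pickle.load(open("w15.pkl","rb"))
    f=c["frame"].astype(int);y=(f[...,0]-f[...,2]>70);P=proj(c,[[.55,.03,.04],[.55,-.075,.04]]).round().astype(int)
    L=[];R=[]
    for v in range(P[0,1]+4,P[1,1],3):
        x=np.where(y[v,200:360])[0]+200;L.append((x.min()-.5,v));R.append((x.max()+.5,v))
    for m,q in(("L",L),("R",R)): q=atz(c,q,.04);p=np.polyfit(q[:,1],q[:,0],1);print(n,m,p[0],"x@-.0225",np.polyval(p,-.0225))
    E=[]
    for u in range(150,200,4):  # front edge of bed by column scan along world y rows
        pass
    for Y in np.arange(-.11,.03,.01):
        xs=np.arange(.440,.465,.0003);q=proj(c,[[x,Y,.014] for x in xs]).astype(np.float32);I=cv2.remap(f.sum(2).astype(np.float32),q[:,0].copy(),q[:,1].copy(),1).ravel();E.append((Y,xs[np.argmax(np.diff(cv2.blur(I,(1,5)).ravel()))]))
    E=np.array(E);p=np.polyfit(E[:,0],E[:,1],1);r=E[:,1]-np.polyval(p,E[:,0]);k=abs(r)<.0015;p=np.polyfit(E[k,0],E[k,1],1);print("front slope",p,k.sum())
    ye=np.where(y[:,270])[0];print("end rows",ye.min(),ye.max(),atz(c,[(270,ye[ye>100].min()-.5)],.04))
```

```text
[ 0.55084228 -0.02225135  0.34181267] [-0.44730653  1.06562072 -0.83446054]
w15 L 0.0067977132020540995 x@-.0225 0.5302051876502138
w15 R 0.005130014643606905 x@-.0225 0.5616715342466165
front slope [0.01318681 0.45248791] 13
end rows 128 264 [[0.53835404 0.0377262  0.04      ]]
marker [0.46117882 0.04589844 0.0165    ] line [0.50015001 0.04534536 0.0345    ] off mm 0.13997824548394325
147 [(485, 157)]
w16 L 0.010569420939867381 x@-.0225 0.5302807970162144
w16 R 0.010151715802972333 x@-.0225 0.5616384539831862
front slope [0.0125  0.45245] 9
end rows 128 262 [[0.54328765 0.03712076 0.04      ]]
```

```bash
python3 -c "
from plant import *
print(job_done())"
```

```text
the job is handed in; nothing more can be done
None
```

The stop is on the red marker, the brass bar is flat against the fence and butted against the stop's arm, and the gripper is clear of everything. I handed the job in at about 25 s.

- **Stop:** I slid it to the marker in three short grips. It ended about 0.6 mm past the marker, and butting the bar against it carried it back. The last check shows the arm line 0.14 mm from the marker line. Repeat readings after I let go of the bar ranged from -0.16 to +0.14 mm, which is about the measuring noise. The marker read the same place throughout, within about 0.3 mm.
- **Bar against the fence:** My first check showed it about 5 mrad off the fence, so I pressed its front face with closed fingers. Its slope now reads 0.0102 to 0.0106, against 0.0106 to 0.0125 for the fixture. The fence-side edge is within 0.3 mm of where the fence should be.
- **Bar against the stop:** Its end reads at y = 37.1 mm and the arm face at 36.8 mm. They agree within camera accuracy, so the bar is butted.
- **Measurement that disagreed:** One attempt to triangulate a bar corner from two views was 27 mm off because I matched the wrong corners. I dropped it, since the other measurements of the bar were consistent.
- **Pictures:** I viewed 10.

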